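Close the quick clamp on the hub

TASK

Clamp the machined hub that stands in the holding fixture: with the outside of a finger, push the steel strap round until it stops over the hub, then push the raised cam lever fully down with the fingertips so that the strap's pad grips the hub. Only push: do not take the strap or the lever between the fingers, do not press the lever before the strap is over the hub, do not lift the hub or shift it out of its nest, and leave the gear, the spare hub and the bolt beside the fixture where they lie.

Things in the scene. Friction and masses are not known exactly. Their poses are not given: they have to be found in the camera images.
- fixture: fixture fixed to the bench: grey painted base plate 110 x 205 x 12 mm with a dark steel post 36 mm thick. Place and turn vary. Origin on the post's vertical axis at the bench top; +y runs from the post to the hub nest, 85 mm away; z up. The plate reaches from -70 to 135 mm in y, 55 mm to either side in x. Its screw heads and four locating pins are no higher than 26 mm
- nest (a point): centre of the hub nest, on top of the base plate (12 mm above the bench), between four locating pins
- hub: loose machined hub, 70 mm across its flange, 35 mm high with a narrower neck, standing upright in the nest; its top is 47 mm above the bench. Origin in the centre of its underside, z up
- clamp_strap: steel bar 28 mm wide, 16 thick, swinging level about the post's axis. Origin on that axis, on the bar's underside (62 mm above the bench, 4 mm lower once the lever is down). +y runs along the bar to its free end at 136 mm; the other end is at -24 mm; z up. At 85 mm a round pad, 29 mm wide, hangs 11.5 mm below the underside (3.5 mm above the hub while the lever is raised); its screw stands 12 mm above the top
- strap_end (a point): point in the middle of the strap's width and thickness, 120 mm from the post's axis, near its free end
- swing (a joint): angle of strap and lever together about the post's axis, rad. 0: against the stop, straight over the hub (along the fixture's +y); grows counter-clockwise seen from above, to 1.75; starts between about 1.0 and 1.6, swung out to the fixture's -x side. Stays where it is left; moving it takes about 1.5 N at 100 mm from the post
- cam_lever (a joint): angle of the cam lever, rad. 0: raised 65 degrees above level; 1.134: stop, level, fully down. Starts between 0 and 0.25, stays where it is left; pushing takes 5 to 8 N at the grip. Its level hinge pin crosses the post's axis 99 mm above the bench and turns with the strap; the lever points away from the strap's free end (along the strap's -y)
- lever_grip (a point): point on the centre line of the lever's round black handle, 100 mm from the hinge pin; the handle is 18 mm thick and reaches from 56 to 125 mm from the pin. Its -y axis runs along the lever towards the handle's end, x along the pin
- gear: loose gear, 64 mm across, 21 mm high, lying at the fixture's -y end; origin in the centre of its underside. Leave alone
- spare_hub: a second loose hub of the same make, 70 mm across, 35 mm high, standing on the bench beside the fixture (not in the nest); origin in the centre of its underside. Leave alone
- bolt: loose hexagon bolt, 79 mm long, 23 mm thick at the head, lying beside the fixture; origin under its middle. Leave alone
Not all that is in view belongs to the job. What is shaped like the hub but blue or green is not meant.

How it is judged:
By the outcome, as a careful person would: the job done as asked, in the order asked, and still so for the second after the job is handed in, with the robot touching nothing.
It also fails if it takes over 43 s, if anything falls off the work surface, if the arm or the gripper's body presses on something with over 40 N, if the wrist force passes 120 N, or if a joint passes its speed limit or range.

ROBOT

A 7-joint arm with a two-finger parallel gripper is mounted at the origin on a cart in front of the work surface, level with it; the furniture and walls round the work are solid. World frame = base frame: x ahead of the robot, y to its left, z up, the work surface at z = 0. Lengths are in mm, angles in rad, forces in N, time in s.
With the tool pointing down it reaches from about 400 to 875 mm from the base axis. Payload 4.4 kg.
Tool frame: the origin (TCP) lies at the very end of the fingers, on their centre line; the grasp point (between the pads) lies 19 mm behind it; y points along the fingers, z is the direction in which the jaws open and shut, and the axes are right-handed (so a half turn about y gives the same grasp; the last joint's range is limited). The gripper opens to 85 mm and grips with 20 to 120 N. Pads are 22 mm wide; open, the fingers measure 114 mm over their backs; the gripper's body (76 mm by 85 mm) begins 54 mm behind the grasp point. The pads swing forward as they close: fully open they stand 13 mm farther back than shut.
Start: joints at [-1.218, 0.628, 0.038, 1.517, -0.027, 0.996, -0.02], TCP at [264.31, 593.85, 231.313] pointing down, gripper open.
Joint ranges: [-3.06, 3.06], [-0.37, 2.12], [-1.25, 1.32], [0.18, 2.47], [-1.1, 4.24], [0.23, 1.98], [-2.94, 2.94]. Speed limits (rad/s): [2.57, 2.57, 3.14, 3.14, 3.14, 3.14, 3.14].

INTERFACE

Orientations are given as [roll, pitch, yaw] about the fixed x, y, z axes, in that order (R = Rz(yaw) Ry(pitch) Rx(roll)).
In Python, from cell import ctrl, imaging, finish_job gives the robot as it stands.
- The arm moves only by the shell command python3 -m inch 'ROWS'. ROWS is JSON, one flat list of numbers, 7 for each row, row after row: the opening, from 0 (shut) to 1 (fully open), then the shift along the tool's x, y, z in cm, then the turn, a rotation vector about the tool's x, y, z in degrees. A call has 1 to 12 rows; each row is the pose to reach, as a shift and turn from the pose commanded when the call began, along the tool's axes at that moment; what a row does not reach only later rows make up. A row lasts 1/10 s, in which the tool goes at most 50 mm and 8.59 degrees, less where a joint would pass 70% of its speed; a pose out of reach is approached as far as the arm can. A call with a gripper value outside its range is refused whole. The fingers move at their own pace and stop on an object; the grip force is fixed at half the most. Time passes only in rows, so rows that repeat a pose let the fingers close. It gives the time, the measured TCP pose, the force and the opening at its end, in the units of the state.
- ctrl.read_state(): the state, without advancing time (a new reading comes with each control period).
- imaging.get_image(name): name is "side" or "top"; returns a dict with "img" (420x560x3 uint8, red, green, blue), "fx", "fy", "cx", "cy" (pixels), "R" (3x3) and "t" (3): a world point X has camera coordinates R X + t. Camera axes: x right, y down, z forward; pixel columns grow to the right and rows downward; lengths in mm; the calibration is good to about 2 mm. A picture is of the moment at which its call begins. There is no depth.
- finish_job(): hands the job in, once; it reports no verdict.
The state is a dict: "clock": time; "qpos": joint angles; "qd": joint speeds; "tau": joint torques, N m; "eef_pos": TCP position; "tool_rot": TCP orientation; "force": force on the tool from outside, world axes, zero at the start; "torque": the same for the moment, N m; "width": finger opening in mm.
Only numpy, scipy, OpenCV 4.12 (cv2) and the standard library are available. Lean on these libraries where they do the work, as an engineer would, in place of code of your own. Each camera call takes 0.05 s, during which the arm holds its last target.

## Working session

There is one attempt and no reset: what is moved stays moved. The work goes in short steps, Python scripts to look and compute and a shell command to move; the robot and the scene stay as the last step left them, time stands still between calls to the robot, and variables do not carry over. Pictures are saved under pics/ and viewed, and the job is handed in when it is done.

```bash
ls; mkdir -p pics
cat > h.py <<'E'
import numpy as np, cv2
from cell import ctrl, imaging, finish_job
from scipy.spatial.transform import Rotation as Ro
def grab(n,save):
    d=imaging.get_image(n); cv2.imwrite('pics/'+save+'.png',d['img'][:,:,::-1]); np.savez('pics/'+save+'.npz',**d); return d
def load(s): return dict(np.load('pics/'+s+'.npz'))
def ray(d,u,v,z):
    R,t=d['R'],d['t']; c=-R.T@t; r=R.T@np.array([(u-d['cx'])/d['fx'],(v-d['cy'])/d['fy'],1]); return c+r*(z-c[2])/r[2]
def proj(d,X):
    p=d['R']@np.array(X,float)+d['t']; return np.array([d['fx']*p[0]/p[2]+d['cx'],d['fy']*p[1]/p[2]+d['cy']])
E
python3 - <<'E'
from h import *
s=ctrl.read_state(); print({k:np.round(v,3).tolist() for k,v in s.items()})
for n in('side','top'):
    d=grab(n,n+'0'); print(n,-d['R'].T@d['t'],d['R'][2],d['fx'])
    cv2.imwrite('pics/%s0b.png'%n,cv2.resize(d['img'][:,:,::-1],(800,600),interpolation=cv2.INTER_CUBIC))
E
```

```text
pics
{'clock': 0.0, 'qpos': [-1.218, 0.629, 0.038, 1.518, -0.027, 0.996, -0.02], 'qd': [0.001, 0.0, 0.001, 0.0, 0.001, -0.001, 0.001], 'tau': [0.001, -56.342, 1.226, -19.345, 0.011, 0.01, 0.0], 'eef_pos': [264.037, 593.272, 230.361], 'tool_rot': [-1.573, -0.0, -0.419], 'force': [0.012, -0.661, 0.348], 'torque': [-0.01, -0.035, 0.039], 'width': 85.387}
side [  351.35764972 -1060.71847733   801.48155248] [ 0.11946099  0.75276784 -0.64735589] 509.7382819959801
top [ 402.38711494 -284.78654931 1029.94693335] [ 0.10750439  0.00275401 -0.9942008 ] 482.9252423923904
```

View pics/top0b.png

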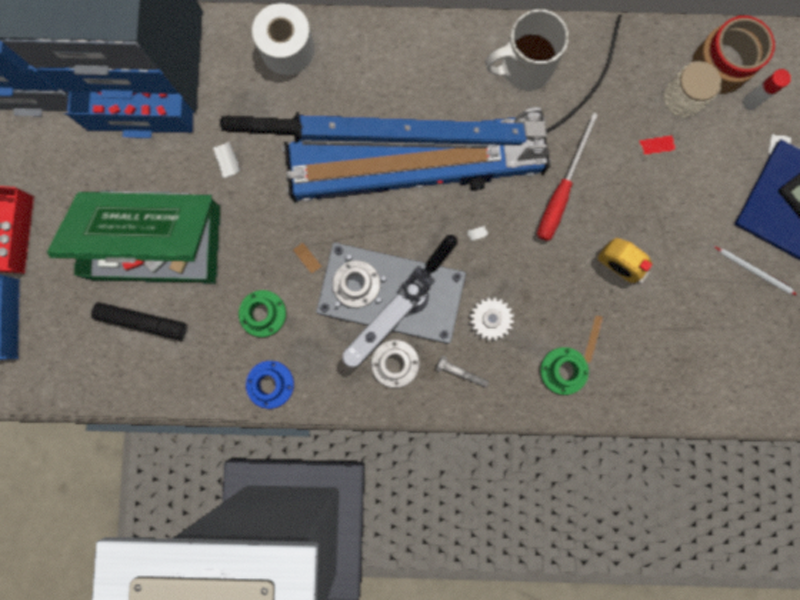

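View pics/side0b.png

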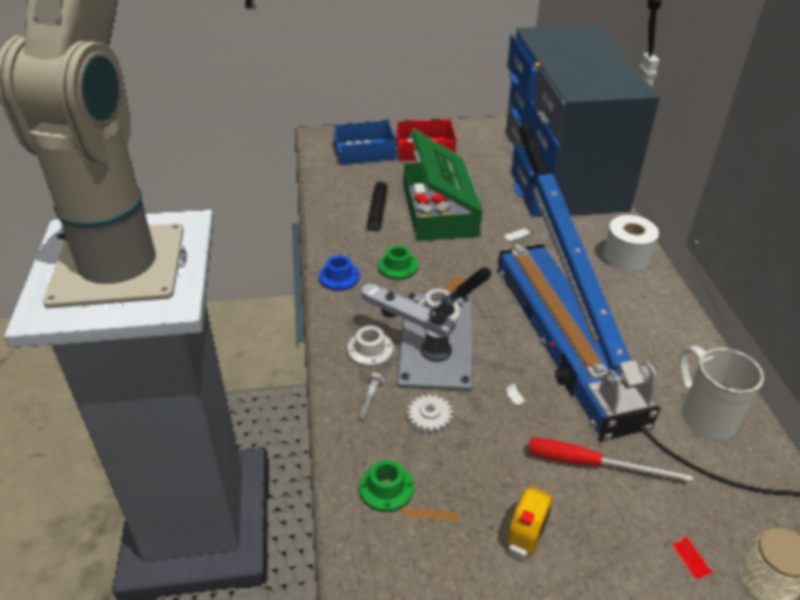

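The top view shows the fixture plate with corners at about (338,245), (464,270), (447,341) and (319,313). The hub in the nest is at (356,283) and the spare hub at (396,363). The strap end is at (355,355), the lever handle at (440,255), the gear at (492,319) and the bolt at (462,373). Of the hub shapes, the blue and green ones are decoys. The steel one on the plate between the pins at (356,283) is the hub, and the steel one at (396,363) on the bench is the spare. I'll confirm this in an enlarged crop.

Run:
```python
from h import *
for n,(x0,x1,y0,y1) in (('top',(210,360,155,285)),('side',(230,360,170,310))):
    d=load(n+'0'); c=d['img'][y0:y1,x0:x1,::-1]; k=min(800//(x1-x0),600//(y1-y0)); print(n,k)
    cv2.imwrite('pics/%s0c.png'%n,cv2.resize(c,None,fx=k,fy=k,interpolation=cv2.INTER_CUBIC))
```

```text
top 4
side 4
```

View pics/top0c.png

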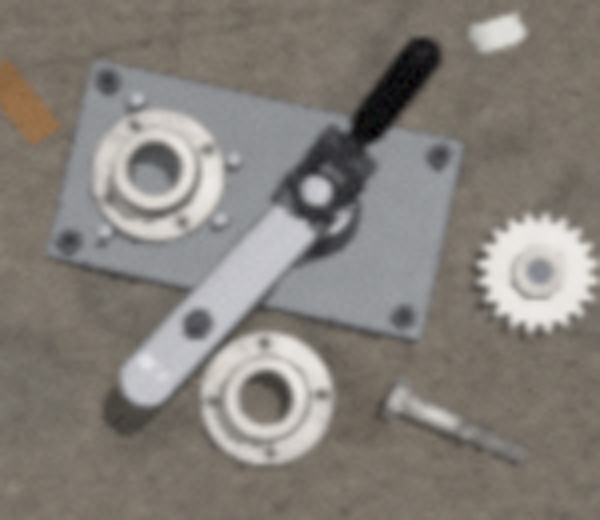

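View pics/side0c.png

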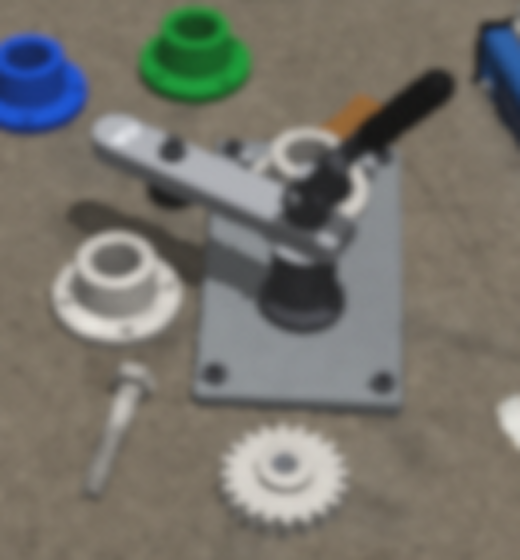

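```bash
cat >> h.py <<'E'
def fix():
    d=load('top0'); f=lambda u,v,z:ray(d,210+u/4-.375,155+v/4-.375,z)[:2]
    C=[f(*p,12) for p in((98,62),(463,143),(418,340),(48,258))]
    cen=np.mean(C,0); a=(C[0]+C[3]-C[1]-C[2])/2; a1=C[0]-C[3]; 
    ang=np.arctan2(a[1],a[0]); L=np.linalg.norm(a),np.linalg.norm(a1)
    y=a/np.linalg.norm(a); post=cen-32.5*y
    return post,ang,L,C,f
E
python3 - <<'E'
from h import *
p,ang,L,C,f=fix()
y=np.array([np.cos(ang),np.sin(ang)]); x=np.array([y[1],-y[0]])
print('post',p,'yaw',ang-np.pi/2,'L',L,'nest',p+85*y)
hub=f(155,168,47); print('hub top centre',hub, 'fix coords',(hub-p)@x,(hub-p)@y)
for n,q,z in(('scrw',(198,323),90),('tip',(128,398),78),('gear',(540,270),15),('spare',(265,396),35),('bolt head',(395,400),8),('bolt end',(520,456),8)):
    w=f(*q,z); r=w-p; print(n,w,'fix',r@x,r@y,'swing',np.arctan2(-(r@x),r@y),np.linalg.norm(r))
# lever end: unknown theta; find z such that horizontally opposite
for z in (180,190,200,210,220):
    w=f(420,55,z); r=w-p; print(z,w,'ang',np.arctan2((r@x),-(r@y)),np.linalg.norm(r))
s=load('side0')
th=None
for q,z in(((112,128),70),):
    w=ray(s,230+q[0]/4,170+q[1]/4,z)[:2]; r=w-p; print('side tip',w,np.arctan2(-(r@x),r@y),np.linalg.norm(r))
# triangulate lever end
d=load('top0')
P=lambda d:np.diag([1,1,1])@np.array([[d['fx'],0,d['cx']],[0,d['fy'],d['cy']],[0,0,1]])@np.c_[d['R'],d['t']]
X=cv2.triangulatePoints(P(d),P(s),np.array([210+424/4,155+52/4.]),np.array([230+440/4,170+83/4.])); X=X[:3]/X[3]; print('lever end',X.T, np.arctan2(X[2,0]-99,np.linalg.norm(X[:2,0]-p)))
r=X[:2,0]-p; print(np.arctan2(r@x,-(r@y)),np.linalg.norm(r))
E
```

```text
post [ 511.82474529 -289.65972514] yaw -0.19461817062608366 L (np.float64(199.81510787111577), np.float64(108.09600005135025)) nest [ 528.26305917 -206.26439051]
hub top centre [ 529.41543087 -206.20654735] fix coords 1.1194303482737635 85.27961055839482
scrw [ 448.39871879 -233.06523554] fix -73.17356102905438 43.25999371686683 swing 1.0368747253602875 85.00468863572235
tip [ 411.37051902 -199.20311532] fix -116.05138774839688 69.3218957887362 swing 1.0323365296245843 135.17932472857365
gear [ 484.44569856 -408.17981711] fix -3.941344589980405 -121.57750698503662 swing 3.1091856332613736 121.64137619195861
spare [ 414.54419224 -265.53156612] fix -100.1102414726517 4.859383874106333 swing 1.5222940688016382 100.22811012559579
bolt head [ 414.48075119 -333.49923664] fix -87.02808601060916 -61.837433657731765 swing 2.1885649438336436 106.76027330446641
bolt end [ 386.85829084 -399.67278244] fix -101.33164844730165 -132.1036885868668 swing 2.487261330370286 166.49170404348504
180 [ 566.01553939 -333.44041944] ang 1.0858755496465695 69.66628566754807
190 [ 564.09037891 -332.86798523] ang 1.074600804105997 67.81334822922648
200 [ 562.16521843 -332.29555102] ang 1.062694220234364 65.96951481544642
210 [ 560.24005795 -331.72311681] ang 1.0501048324534437 64.13557062577394
220 [ 558.31489747 -331.1506826 ] ang 1.0367765285601178 62.312388829052615
side tip [ 422.80717263 -200.93191461] 0.9816465416655713 125.6851327869955
lever end [[ 565.73061397 -335.21026108  195.69268727]] 0.9402970359858697
1.0638295300427292 70.57403206727896
```

The crop confirms it. The steel hub at crop (155,168) sits on the plate among the pins, and the spare at (265,396) is on the bare bench. The strap is at swing of about 1.035 and the lever at about 0.19. Next I'll work out the approach.

```bash
cat >> h.py <<'E'
POST=np.array([512.2,-289.6]); ANG=1.376
def delta(X,za):
    s=ctrl.read_state(); R=Ro.from_euler('xyz',s['tool_rot']).as_matrix()
    z=np.array([np.cos(za),np.sin(za),0]); y=np.array([0,0,-1.]); T=np.c_[np.cross(y,z),y,z]
    print('to',np.round(X,1),'cm',np.round(R.T@(np.array(X)-s['eef_pos'])/10,2),'deg',np.round(np.degrees(Ro.from_matrix(R.T@T).as_rotvec()),1))
def swingpt(phi,r,off,z):   # point at radius r on strap, off = mm back from centre line (push side)
    a=ANG+phi; u=np.array([np.cos(a),np.sin(a)]); t=np.array([u[1],-u[0]])
    q=POST+r*u-off*t; return [q[0],q[1],z], np.arctan2(t[1],t[0])
def leverpt(h,z):
    u=np.array([np.cos(ANG),np.sin(ANG)]); q=POST-h*u; return [q[0],q[1],z], ANG-np.pi/2
E
python3 - <<'E'
from h import *
d=load('top0')
for n,u,v,z in(('box near',215,275,60),('lid',215,195,110),('cab',200,100,100),('bluehandle',222,122,60)): print(n,ray(d,u*.7,v*.7,z))
delta([470,60,231],0.84)
X,a=swingpt(1.035,112,50,231); delta(X,a); print(a)
E
```

```text
box near [531.22878326  -8.62576059  60.        ]
lid [634.51656301 -16.82723944 110.        ]
cab [772.2146641   14.51281795 100.        ]
bluehandle [755.75707013  -6.48935381  60.        ]
to [470  60 231] cm [ 4.050e+01  2.000e-02 -4.035e+01] deg [ 0.1 17.9  0. ]
to [ 395.4 -252.1  231. ] cm [ 4.638e+01  7.000e-02 -7.190e+01] deg [ 0.1 17.9  0. ]
0.8402036732051029
```

```bash
python3 -m inch '[0,40.5,0,-40.4,0,18,0, 0,40.5,0,-40.4,0,18,0, 0,40.5,0,-40.4,0,18,0, 0,40.5,0,-40.4,0,18,0, 0,40.5,0,-40.4,0,18,0, 0,40.5,0,-40.4,0,18,0, 0,40.5,0,-40.4,0,18,0, 0,40.5,0,-40.4,0,18,0, 0,40.5,0,-40.4,0,18,0, 0,40.5,0,-40.4,0,18,0, 0,40.5,0,-40.4,0,18,0, 0,40.5,0,-40.4,0,18,0]'
python3 - <<'E'
from h import *
X,a=swingpt(1.035,114,60,231); delta(X,a)
E
```

```text
clock: 1.3
eef_pos: [471.0, 54.8, 231.3]
tool_rot: [-1.572, -0.002, -0.739]
force: [-0.0, -0.4, -0.6]
width: 0.2
to [ 387.3 -258.2  231. ] cm [ 14.9    0.09 -28.78] deg [ 0.1 -0.5  0.1]
```

```bash
python3 -m inch '[0,14.9,0,-28.8,0,0,0, 0,14.9,0,-28.8,0,0,0, 0,14.9,0,-28.8,0,0,0, 0,14.9,0,-28.8,0,0,0, 0,14.9,0,-28.8,0,0,0, 0,14.9,0,-28.8,0,0,0, 0,14.9,0,-28.8,0,0,0, 0,14.9,0,-28.8,0,0,0, 0,14.9,0,-28.8,0,0,0]'
python3 - <<'E'
from h import *
X,a=swingpt(1.035,114,50,62); delta(X,a)
for n in('side','top'): grab(n,n+'1')
d=load('side1'); cv2.imwrite('pics/side1b.png',cv2.resize(d['img'][100:360,150:430,::-1],None,fx=2.2,fy=2.2))
E
```

```text
clock: 2.2
eef_pos: [387.7, -253.5, 231.0]
tool_rot: [-1.571, 0.001, -0.734]
force: [-0.3, 0.6, -0.3]
width: 0.0
to [ 393.9 -250.8   62. ] cm [ 0.3  16.9   0.61] deg [-0.  -0.2 -0.1]
```

View pics/side1b.png

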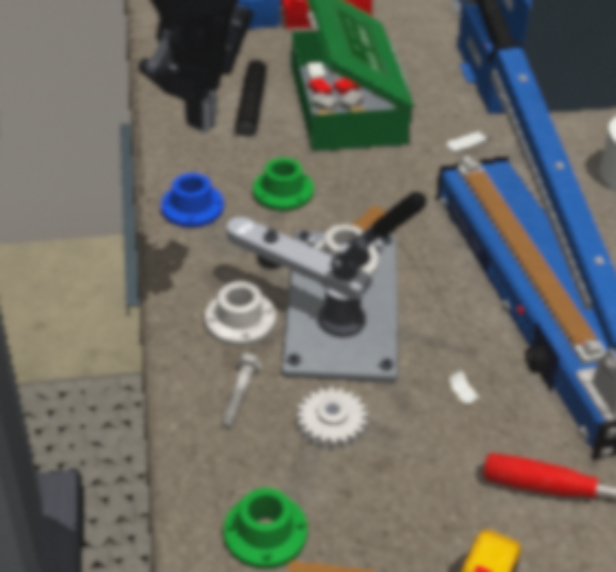

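View pics/top1.png

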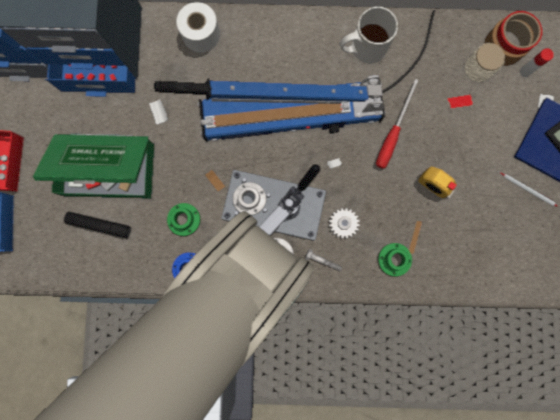

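The gripper is shut, with the fingertip at side crop (202,125), left of the strap and clear of everything. I'll check the TCP projection and then descend.

```bash
python3 - <<'E'
from h import *
d=load('side1'); q=proj(d,[387.7,-253.5,231]); print(q,(q-[150,100])*2.2)
E
python3 -m inch '[0,0,5,0,0,0,0, 0,0,10,0,0,0,0, 0,0,15,0,0,0,0, 0,0,17,0,0,0,0, 0,0,17,0,0,0,0, 0,0,17,0,0,0,0]'
python3 - <<'E'
from h import *
print(ctrl.read_state()['eef_pos'])
for n in('side',): grab(n,n+'2')
d=load('side2'); cv2.imwrite('pics/side2b.png',cv2.resize(d['img'][150:310,210:360,::-1],None,fx=3.7,fy=3.7))
for phi in(1.035,):
  X,a=swingpt(phi,114,29,61); delta(X,a)
E
```

```text
[240.87602412 157.21827727] [199.92725307 125.88021   ]
clock: 2.9
eef_pos: [388.7, -252.8, 61.6]
tool_rot: [-1.57, 0.0, -0.731]
force: [-0.1, -0.2, 0.3]
width: -0.0
[ 388.66508444 -252.7992551    61.5721869 ]
to [ 407.9 -235.1   61. ] cm [0.18 0.13 2.61] deg [-0.  -0.1  0.1]
```

View pics/side2b.png

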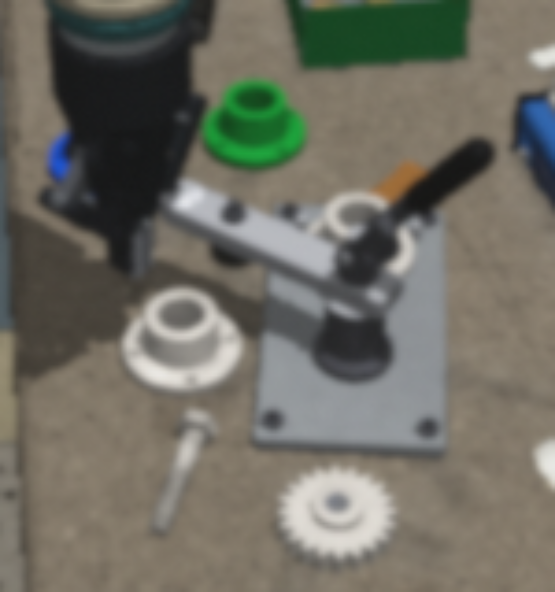

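The finger hangs beside the strap at crop (135,265), with a gap of about 25 mm to the strap and above the spare hub. Next I'll compute the push arc.

Run:
```python
from h import *
for phi in(1.035,.95,.85,.75,.65,.55,.45,.35):
  X,a=swingpt(phi,114,28.5,58); delta(X,a)
```

```text
to [ 408.3 -234.8   58. ] cm [0.18 0.43 2.66] deg [-0.  -0.1  0.1]
to [ 413.3 -226.1   58. ] cm [-0.02  0.43  3.64] deg [-0.   4.8  0.1]
to [ 420.1 -216.6   58. ] cm [-0.15  0.43  4.81] deg [-0.  10.5  0.1]
to [ 427.9 -207.7   58. ] cm [-0.17  0.44  5.98] deg [-0.  16.3  0.1]
to [ 436.5 -199.7   58. ] cm [-0.06  0.44  7.15] deg [-0.1 22.   0.1]
to [ 445.8 -192.6   58. ] cm [0.16 0.44 8.31] deg [-0.1 27.7  0.1]
to [ 455.8 -186.5   58. ] cm [0.49 0.44 9.43] deg [-0.1 33.5  0.1]
to [ 466.4 -181.4   58. ] cm [ 0.94  0.44 10.52] deg [-0.1 39.2  0.1]
```

```bash
python3 -m inch '[0,0.1,0.4,1.3,0,0,0, 0,0.2,0.4,2.2,0,0,0, 0,0.1,0.4,3,0,2,0, 0,0,0.4,3.6,0,5,0, 0,-0.1,0.4,4.2,0,7.5,0, 0,-0.15,0.4,4.8,0,10.5,0, 0,-0.2,0.4,5.4,0,13.5,0, 0,-0.2,0.4,6,0,16.5,0, 0,-0.1,0.4,6.6,0,19,0, 0,-0.05,0.4,7.2,0,22,0, 0,-0.05,0.4,7.2,0,22,0]'
python3 - <<'E'
from h import *
for n in('side','top'): grab(n,n+'3')
d=load('side3'); cv2.imwrite('pics/side3b.png',cv2.resize(d['img'][150:310,210:360,::-1],None,fx=3.7,fy=3.7))
for phi in(.65,.55,.45,.35,.25,.15,.08,.03,0,-.04):
  X,a=swingpt(phi,114,28.5,58); delta(X,a)
E
```

```text
clock: 4.05
eef_pos: [437.6, -198.4, 58.0]
tool_rot: [-1.569, -0.001, -1.114]
force: [-1.1, 0.5, 0.7]
width: -0.1
to [ 436.5 -199.7   58. ] cm [ 0.04 -0.02 -0.04] deg [-0.1  0.1  0. ]
to [ 445.8 -192.6   58. ] cm [-0.19 -0.02  1.11] deg [-0.1  5.8  0. ]
to [ 455.8 -186.5   58. ] cm [-0.29 -0.02  2.28] deg [-0.1 11.5  0. ]
to [ 466.4 -181.4   58. ] cm [-0.29 -0.02  3.46] deg [-0.1 17.3  0. ]
to [ 477.5 -177.3   58. ] cm [-0.16 -0.02  4.62] deg [-0.1 23.   0. ]
to [ 488.8 -174.4   58. ] cm [ 0.08 -0.02  5.77] deg [-0.1 28.7  0. ]
to [ 496.9 -173.1   58. ] cm [ 0.31 -0.02  6.56] deg [-0.1 32.7  0. ]
to [ 502.8 -172.5   58. ] cm [ 0.52 -0.02  7.11] deg [-0.1 35.6  0. ]
to [ 506.3 -172.2   58. ] cm [ 0.65 -0.02  7.44] deg [-0.1 37.3  0. ]
to [ 511.  -172.1   58. ] cm [ 0.85 -0.02  7.87] deg [-0.1 39.6  0. ]
```

View pics/side3b.png

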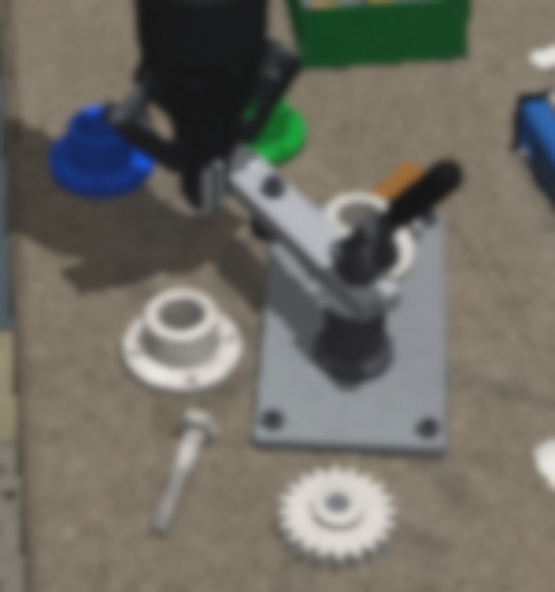

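The strap has turned with the finger, which touches its side at crop (215,190), and the spare hub hasn't moved. I'll continue towards the stop.

```bash
python3 -m inch '[0,-0.1,0,0.6,0,3,0, 0,-0.2,0,1.2,0,6,0, 0,-0.25,0,1.8,0,9,0, 0,-0.3,0,2.4,0,12,0, 0,-0.3,0,3,0,15,0, 0,-0.3,0,3.6,0,18,0, 0,-0.25,0,4.2,0,21,0, 0,-0.1,0,4.8,0,24,0, 0,0,0,5.4,0,27,0, 0,0.1,0,5.9,0,29.5,0, 0,0.3,0,6.5,0,32.5,0, 0,0.4,0,6.9,0,34.5,0]'
python3 - <<'E'
from h import *
for n in('side','top'): grab(n,n+'4')
d=load('side4'); cv2.imwrite('pics/side4b.png',cv2.resize(d['img'][150:310,210:360,::-1],None,fx=3.7,fy=3.7))
d=load('top4'); cv2.imwrite('pics/top4b.png',cv2.resize(d['img'][155:285,210:360,::-1],None,fx=4,fy=4))
for phi in(.03,0,-.02,-.04):
  X,a=swingpt(phi,114,28.5,58); delta(X,a)
E
```

```text
clock: 5.35
eef_pos: [499.4, -172.5, 57.3]
tool_rot: [-1.572, 0.001, -1.719]
force: [-1.9, -0.4, -0.1]
width: -0.2
to [ 502.8 -172.5   58. ] cm [-0.06 -0.07  0.28] deg [-0.  1. -0.]
to [ 506.3 -172.2   58. ] cm [-0.14 -0.07  0.62] deg [-0.   2.8 -0. ]
to [ 508.7 -172.1   58. ] cm [-0.18 -0.07  0.86] deg [-0.   3.9 -0. ]
to [ 511.  -172.1   58. ] cm [-0.22 -0.07  1.09] deg [-0.  5. -0.]
```

View pics/side4b.png

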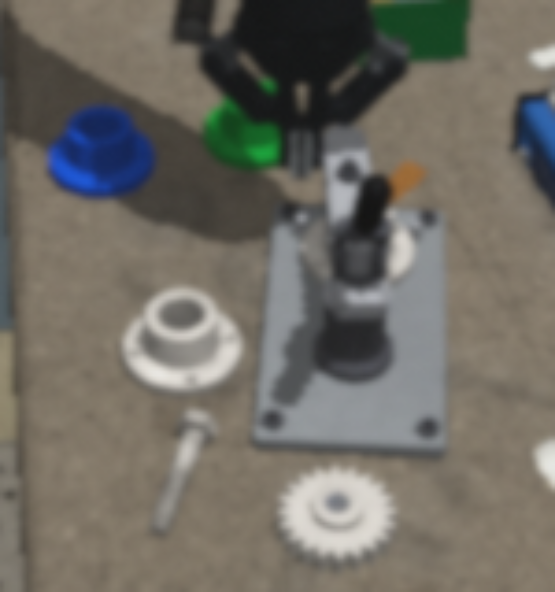

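View pics/top4b.png

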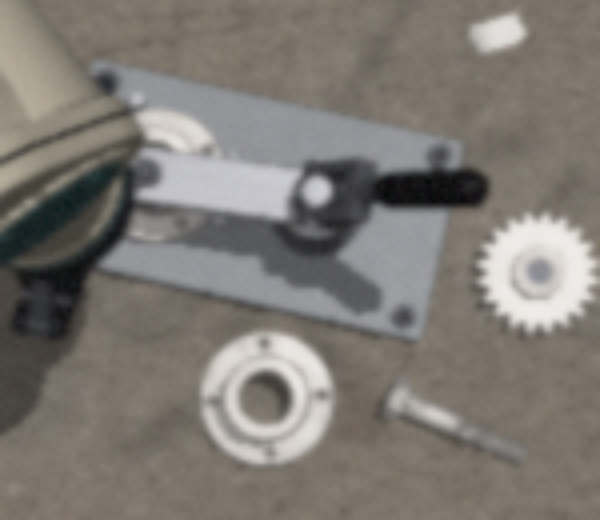

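The strap is now nearly over the hub: its screw is at top crop (147,173) and the finger is on its near side. I'll push the last bit to the stop and watch the force.

```bash
python3 -m inch '[0,-0.1,0,0.3,0,1.5,0, 0,-0.1,0,0.6,0,3,0, 0,-0.15,0,0.8,0,3,0, 0,-0.15,0,0.8,0,3,0]'; python3 -m inch '[0,0,0,0.2,0,0,0, 0,0,0,0.3,0,0,0, 0,0,0,0.3,0,0,0]'
```

```text
clock: 5.85
eef_pos: [508.1, -172.9, 57.3]
tool_rot: [-1.57, -0.0, -1.771]
force: [-0.4, 0.2, 0.1]
width: -0.1
clock: 6.15
eef_pos: [510.0, -173.1, 57.2]
tool_rot: [-1.572, 0.001, -1.771]
force: [-2.2, 2.9, 0.9]
width: 0.2
```

```bash
python3 -m inch '[0,0,0,0.2,0,0,0, 0,0,0,0.3,0,0,0, 0,0,0,0.3,0,0,0]'; python3 -m inch '[0,0,0,0.2,0,0,0, 0,0,0,0.3,0,0,0, 0,0,0,0.3,0,0,0]'
```

```text
clock: 6.45
eef_pos: [510.6, -173.1, 56.8]
tool_rot: [-1.577, 0.002, -1.772]
force: [-7.5, 2.4, 3.2]
width: -0.3
clock: 6.75
eef_pos: [511.1, -173.1, 56.6]
tool_rot: [-1.581, 0.003, -1.772]
force: [-11.9, 4.7, 7.4]
width: 0.2
```

The force rose to about 12 N while the position stayed put, so the strap is against its stop. I'll back off, rise and verify.

```bash
python3 -m inch '[0,0,0,-2,0,0,0, 0,0,0,-5,0,0,0, 0,0,-5,-5,0,0,0, 0,0,-10,-5,0,0,0, 0,0,-15,-5,0,0,0, 0,0,-18.5,-5,0,0,0, 0,0,-18.5,-5,0,0,0]'
python3 - <<'E'
from h import *
for n in('side','top'): grab(n,n+'5')
d=load('side5'); cv2.imwrite('pics/side5b.png',cv2.resize(d['img'][150:310,210:360,::-1],None,fx=3.7,fy=3.7))
d=load('top5'); cv2.imwrite('pics/top5b.png',cv2.resize(d['img'][155:285,210:360,::-1],None,fx=4,fy=4))
for n,q in(('side5',(POST+85*np.array([.1935,.981]))),):
  print(n,(proj(load(n),[*q,90])-[210,150])*3.7,(proj(load('top5'),[*q,90])-[210,155])*4)
X,a=leverpt(36,235); delta(X,a)
X,a=leverpt(36,200); delta(X,a)
E
```

```text
clock: 7.45
eef_pos: [471.3, -167.0, 247.3]
tool_rot: [-1.559, -0.001, -1.772]
force: [0.6, 0.2, -0.1]
width: 0.1
side5 [354.61305109 158.37751714] [146.84075813 156.65559536]
to [ 505.2 -324.9  235. ] cm [14.95  0.85  6.76] deg [-0.2 -0.3  0. ]
to [ 505.2 -324.9  200. ] cm [14.95  4.35  6.74] deg [-0.2 -0.3  0. ]
```

View pics/side5b.png

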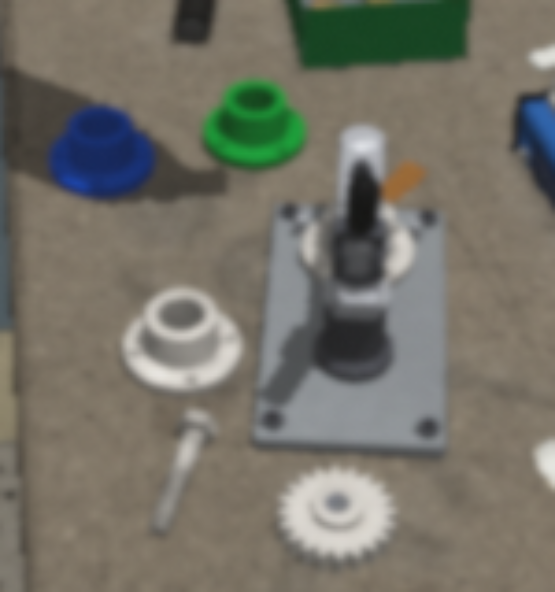

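View pics/top5b.png

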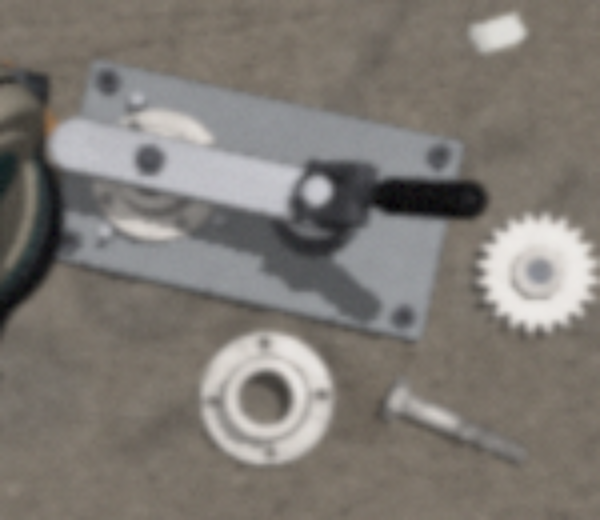

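The strap lies straight over the hub: its screw is at top crop (149,159) against (147,157) predicted for swing 0, about 1 mm off. The hub is still in its nest. The raised lever's handle end is at (478,200). I'll move above the lever now.

```bash
python3 -m inch '[0,4,0,1.8,0,0,0, 0,8,0,3.6,0,0,0, 0,12,0.4,5.4,0,0,0, 0,15,0.8,6.8,0,0,0, 0,15,0.8,6.8,0,0,0, 0,15,2,6.8,0,0,0, 0,15,3.5,6.8,0,0,0, 0,15,3.5,6.8,0,0,0]'
python3 - <<'E'
from h import *
for n in('side',): grab(n,n+'6')
d=load('side6'); cv2.imwrite('pics/side6b.png',cv2.resize(d['img'][100:310,210:360,::-1],None,fx=2.8,fy=2.8))
for h,z in((38,181),(47,175),(56,167),(65,156),(73,144),(80,127),(84,112),(85,108),(85,104)):
  X,a=leverpt(h,z); delta(X,a)
E
```

```text
clock: 8.35
eef_pos: [503.1, -321.9, 204.0]
tool_rot: [-1.576, 0.004, -1.77]
force: [-0.1, 0.3, -1.3]
width: 0.3
to [ 504.8 -326.9  181. ] cm [0.4  2.44 0.2 ] deg [ 0.2 -0.2 -0.1]
to [ 503.1 -335.7  175. ] cm [1.3  3.03 0.21] deg [ 0.2 -0.2 -0.1]
to [ 501.4 -344.5  167. ] cm [2.2  3.83 0.22] deg [ 0.2 -0.2 -0.1]
to [ 499.6 -353.4  156. ] cm [3.1  4.93 0.23] deg [ 0.2 -0.2 -0.1]
to [ 498.1 -361.2  144. ] cm [3.9  6.13 0.23] deg [ 0.2 -0.2 -0.1]
to [ 496.7 -368.1  127. ] cm [4.61 7.83 0.24] deg [ 0.2 -0.2 -0.1]
to [ 495.9 -372.   112. ] cm [5.01 9.32 0.25] deg [ 0.2 -0.2 -0.1]
to [ 495.7 -373.   108. ] cm [5.11 9.72 0.25] deg [ 0.2 -0.2 -0.1]
to [ 495.7 -373.   104. ] cm [ 5.11 10.12  0.25] deg [ 0.2 -0.2 -0.1]
```

View pics/side6b.png

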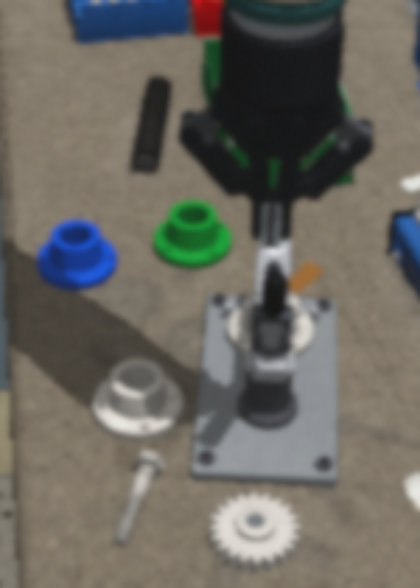

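The shut fingertips at crop (270,230) stand above and just post-side of the handle at (274,280), centred on it. I'll press along the arc.

```bash
python3 -m inch '[0,0.2,1.2,0.2,0,0,0, 0,0.4,2.4,0.2,0,0,0, 0,0.9,2.8,0.2,0,0,0, 0,1.3,3.1,0.2,0,0,0, 0,1.8,3.5,0.2,0,0,0, 0,2.2,3.9,0.2,0,0,0, 0,2.6,4.4,0.2,0,0,0, 0,2.6,4.4,0.2,0,0,0]'
python3 - <<'E'
from h import *
for n in('side','top'): grab(n,n+'7')
d=load('side7'); cv2.imwrite('pics/side7b.png',cv2.resize(d['img'][100:310,210:360,::-1],None,fx=2.8,fy=2.8))
for h,z in((65,156),(73,144),(80,127),(84,112),(85,108),(85,104)):
  X,a=leverpt(h,z); delta(X,a)
E
```

```text
clock: 9.2
eef_pos: [500.8, -351.5, 162.8]
tool_rot: [-1.571, 0.0, -1.772]
force: [0.5, 1.9, 0.4]
width: -0.2
to [ 499.6 -353.4  156. ] cm [ 0.15  0.73 -0.06] deg [ 0.  -0.4  0.1]
to [ 498.1 -361.2  144. ] cm [ 0.95  1.93 -0.06] deg [ 0.  -0.4  0.1]
to [ 496.7 -368.1  127. ] cm [ 1.65  3.63 -0.05] deg [ 0.  -0.4  0.1]
to [ 495.9 -372.   112. ] cm [ 2.05  5.13 -0.05] deg [ 0.  -0.4  0.1]
to [ 495.7 -373.   108. ] cm [ 2.15  5.53 -0.05] deg [ 0.  -0.4  0.1]
to [ 495.7 -373.   104. ] cm [ 2.15  5.93 -0.05] deg [ 0.  -0.4  0.1]
```

View pics/side7b.png

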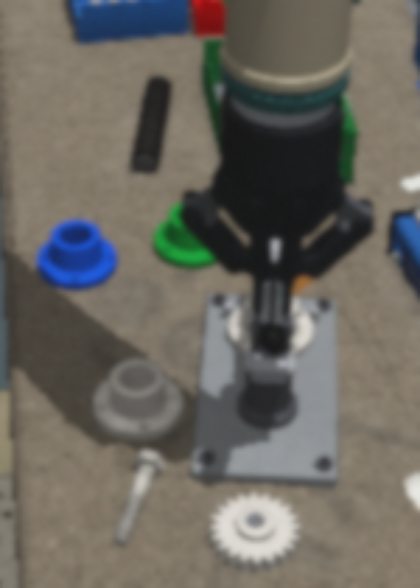

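The lever is going down: the handle end now shows at crop (268,335), below the fingertips. I'll keep pressing.

```bash
python3 -m inch '[0,0.4,1,-0.1,0,0,0, 0,0.8,1.6,-0.1,0,0,0, 0,1.2,2.3,-0.1,0,0,0, 0,1.5,3,-0.1,0,0,0, 0,1.7,3.7,-0.1,0,0,0, 0,1.7,3.7,-0.1,0,0,0]'
python3 - <<'E'
from h import *
for n in('side','top'): grab(n,n+'8')
d=load('side8'); cv2.imwrite('pics/side8b.png',cv2.resize(d['img'][100:310,210:360,::-1],None,fx=2.8,fy=2.8))
for h,z in((84,112),(85,108),(85,104)):
  X,a=leverpt(h,z); delta(X,a)
E
```

```text
clock: 9.9
eef_pos: [496.4, -369.7, 126.3]
tool_rot: [-1.57, -0.003, -1.773]
force: [0.5, -1.2, 0.3]
width: -0.0
to [ 495.9 -372.   112. ] cm [0.39 1.41 0.08] deg [ 0.1 -0.4  0. ]
to [ 495.7 -373.   108. ] cm [0.49 1.81 0.08] deg [ 0.1 -0.4  0. ]
to [ 495.7 -373.   104. ] cm [0.49 2.21 0.08] deg [ 0.1 -0.4  0. ]
```

View pics/side8b.png

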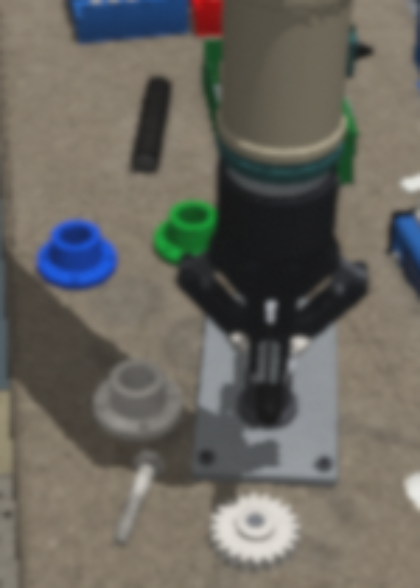

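```bash
python3 -m inch '[0,0.3,0.7,0,0,0,0, 0,0.4,1.3,0,0,0,0, 0,0.5,1.6,0,0,0,0, 0,0.5,1.6,0,0,0,0]'; python3 -m inch '[0,0,0.2,0,0,0,0, 0,0,0.3,0,0,0,0, 0,0,0.3,0,0,0,0]'; python3 -m inch '[0,0,0.2,0,0,0,0, 0,0,0.3,0,0,0,0, 0,0,0.3,0,0,0,0]'
```

```text
clock: 10.4
eef_pos: [495.5, -371.7, 109.6]
tool_rot: [-1.572, 0.001, -1.771]
force: [0.1, 0.6, 0.2]
width: -0.0
clock: 10.7
eef_pos: [495.6, -372.2, 107.8]
tool_rot: [-1.571, 0.001, -1.771]
force: [-0.4, 2.1, 6.5]
width: -0.2
clock: 11.0
eef_pos: [496.0, -372.5, 107.1]
tool_rot: [-1.569, 0.001, -1.771]
force: [-3.6, 5.8, 21.5]
width: -0.4
```

The force reached 21 N at z=107, which is the expected height of the level handle. I'll give one more small push, then lift and check.

```bash
python3 -m inch '[0,0,0.2,0,0,0,0, 0,0,0.3,0,0,0,0, 0,0,0.3,0,0,0,0]'; python3 -m inch '[0,0,-2,0,0,0,0, 0,0,-6,0,0,0,0, 0,0,-11,0,0,0,0, 0,-4,-15,-4,0,0,0, 0,-8,-15,-8,0,0,0, 0,-8,-15,-12,0,0,0, 0,-8,-15,-16,0,0,0, 0,-8,-15,-16,0,0,0]'
python3 - <<'E'
from h import *
for n in('side','top'): grab(n,n+'9')
d=load('side9'); cv2.imwrite('pics/side9b.png',cv2.resize(d['img'][150:310,210:360,::-1],None,fx=3.7,fy=3.7))
d=load('top9'); cv2.imwrite('pics/top9b.png',cv2.resize(d['img'][155:285,210:360,::-1],None,fx=4,fy=4))
u=np.array([np.cos(ANG),np.sin(ANG)])
for q,z in((POST+85*u,86),(POST-125*u,99),(POST-56*u,99),(POST+136*u,70)):
  print((proj(load('side9'),[*q,z])-[210,150])*3.7,(proj(load('top9'),[*q,z])-[210,155])*4)
E
```

```text
clock: 11.3
eef_pos: [496.5, -372.7, 106.6]
tool_rot: [-1.567, 0.002, -1.771]
force: [-6.5, 9.4, 38.7]
width: -0.3
clock: 12.1
eef_pos: [347.6, -259.2, 250.6]
tool_rot: [-1.577, 0.005, -1.776]
force: [0.9, 0.1, -0.6]
width: -0.2
[354.34824258 163.54848465] [147.46762228 157.74058161]
[345.68888767 405.46391948] [568.24690359 247.89669756]
[349.15912883 311.39068769] [428.80713469 216.98248462]
[355.22737502 131.55739001] [ 50.97970559 140.08028625]
```

View pics/side9b.png

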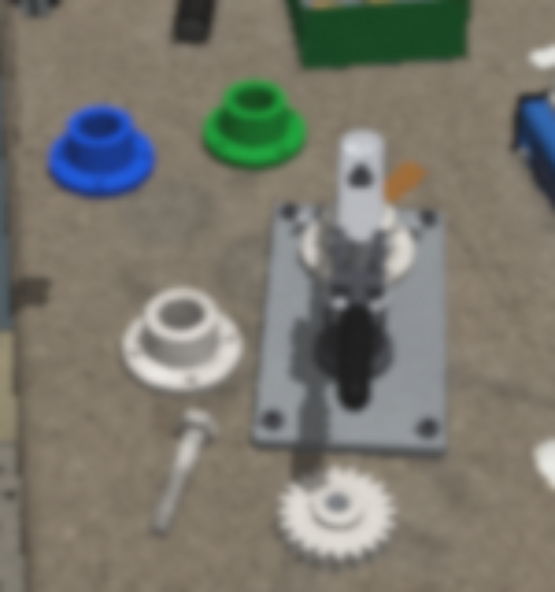

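View pics/top9b.png

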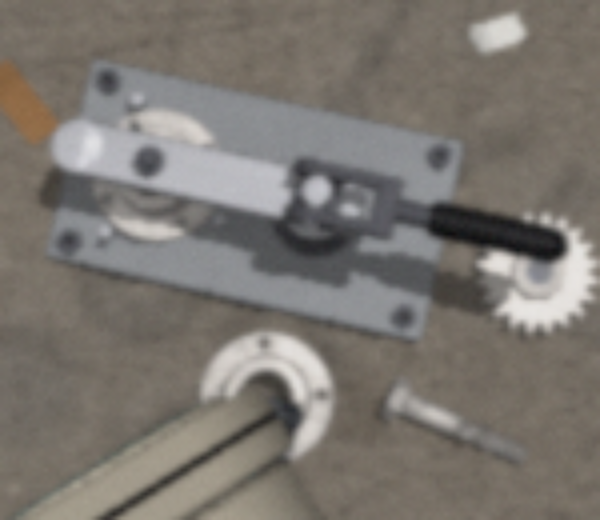

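Run:
```python
from h import *
a,b=load('top0')['img'].astype(int),load('top9')['img'].astype(int)
D=np.abs(a-b).sum(2)
for n,(x0,x1,y0,y1) in(('gear (free part)',(340,360,212,238)),('bolt',(305,342,248,272)),('spare top half',(258,295,236,252)),('hub right edge',(245,262,207,216))): print(n,(D[y0:y1,x0:x1]>90).mean().round(3))
s=ctrl.read_state(); print(s['clock'],s['force'])
finish_job()
```

```text
gear (free part) 0.212
bolt 0.0
spare top half 0.088
hub right edge 0.471
12.2 [0.37292977 0.24953197 0.12167378]
the job is handed in; nothing more can be done
```

The hub is clamped and I handed the job in at 12.2 s of the 43 s allowed. The strap was pushed round first and the lever pressed second, with the fingers shut for both pushes.

- **Strap:** I pushed it round with the back of a finger until it met its stop. The force rose to about 12–14 N with almost no further travel. Seen from above, its screw was within about 1 mm of the position for swing 0.
- **Lever:** I pressed it down with the fingertips until it stopped level. The force rose to about 39 N at the fingertips with only about 0.5 mm more travel, at tip height 107 mm; a level handle's top is at 108 mm. In the last top view its end was within about 2 mm of the level prediction. In the side view it was about 2–3 pixels off sideways, which I put down to calibration.
- **Robot:** It ended well clear of everything, with the measured force near zero.
- **Loose parts:** By eye in the last pictures, the hub is in its nest and the gear, spare hub and bolt lie where they were.
- **Disagreeing check:** I compared the first and last top pictures by pixel change. The bolt area showed none, but three others did: gear 21%, spare hub 9%, hub edge 47%. I put this down to the lever and strap with their shadows covering the gear and hub areas, and the arm covering part of the spare hub. I ran this check in the same script that handed the job in, so I did not look into it further, and it confirms only the bolt.

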